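# Take a pellet die apart into its seats

### The job

The pellet has been ejected: take the steel pellet die apart from the top down, one piece at a time - plunger, barrel, ejection ring, base - and set each piece upright, the way up it stands now, fully down in the light grey seat made to its size, letting go of it before you take the next. Set the pieces down rather than dropping them, leave the rest of the stack standing where it is while you lift a piece off, and leave the crucible and the beaker where they are.

Things in the scene. Friction and masses are not known exactly. Their poses are not given: they have to be found in the camera images.
- die_plunger: Steel plunger, top piece of the stack: round rod 19 mm thick, 54 mm long, with a round head 28 mm in diameter, 18 mm high, above it. Origin: centre of the rod's lower end; z up (head from z = 54 to 72 mm). At the start the rod hangs in the barrel's bore (1 mm play all round), head resting on the barrel's top, origin 28 mm above the bench. Pull straight up by the head. 0.18 kg.
- die_barrel: Steel barrel: plain tube 44 mm in outer diameter, 50 mm high, bore 21 mm right through. Origin: centre of its underside; z up along the bore. At the start it stands 6 mm deep in the recess on top of the ejection ring (1.5 mm play all round), origin 32 mm and top 82 mm above the bench. 0.45 kg.
- eject_ring: Steel ejection ring, 54 mm in outer diameter, 24 mm high, bore 34 mm; three windows in its side (z = 6 to 14 mm, the walls between them 14 mm wide); recess 47 mm wide, 6 mm deep in its top. Origin: centre of its underside; z up. At the start it lies on the base's flange round the spigot (3 mm play all round), origin 14 mm above the bench. 0.20 kg.
- die_base: Steel base, bottom piece of the stack, loose on the bench: round flange 64 mm in diameter, 14 mm high, with a round spigot 28 mm in diameter standing 8 mm above it (22 mm in all). Origin: centre of its underside; z up. Grip it across the flange or by the spigot. 0.36 kg.
- seat_plunger: Seat for the plunger: the smallest and tallest light grey plastic block, 52 x 52 x 30 mm, with an upright round hole 28 mm in diameter, 24 mm deep, in the middle. Origin: centre of its underside, z up; the hole's floor is at z = 6 mm. The plunger stands in it rod down. Fixed, like all the seats.
- seat_barrel: Seat for the barrel: light grey plastic block 74 x 74 x 11 mm with a round recess 58 mm in diameter, floor at z = 6 mm, and in its middle a thin upright steel pin, 7 mm in diameter with a round tip at z = 20.5 mm, over which the barrel's bore goes. Origin: centre of its underside, z up.
- seat_ring: Seat for the ejection ring: light grey plastic block 84 x 84 x 10 mm with a round recess 68 mm in diameter, floor at z = 6 mm, and in its middle a light grey boss 20 mm in diameter with its top at z = 20 mm, over which the ring's bore goes. Origin: centre of its underside, z up.
- seat_base: Seat for the base: the largest light grey plastic block, 92 x 92 x 10 mm, with a plain round recess 78 mm in diameter, floor at z = 6 mm, nothing in its middle. Origin: centre of its underside, z up.
- crucible: Porcelain crucible standing on the bench, 38 mm wide at the top, 30 mm high; leave it alone. Close behind it rises a tall black cabinet (0.57 m; front face from about x = 0.60 m at its right edge, y = 0.02 m, to x = 0.64 m at y = 0.48 m): keep the arm clear of it. Origin: centre of its underside.
- beaker: Clear beaker standing on the bench, 49 mm wide, 56 mm high; leave it alone. Origin: centre of its underside.
Things that resemble listed ones, but are neither listed nor needed, are in the scene too. Leave any pink look-alike of the eject_ring alone.

How it is judged:
By the outcome, as a careful person would: the job done as asked, in the order asked, and still so for the second after the job is handed in, with the robot touching nothing.
It also fails if it takes over 115 s, if anything falls off the work surface, if the arm or the gripper's body presses on something with over 40 N, if the wrist force passes 120 N, or if a joint passes its speed limit or range.

### The arm

A 6-joint arm with a two-finger parallel gripper is mounted at the origin on a cart in front of the work surface, level with it; the furniture and walls round the work are solid. World frame = base frame: x ahead of the robot, y to its left, z up, the work surface at z = 0. Lengths are in m, angles in rad, forces in N, time in s.
With the tool pointing down it reaches from about 0.275 to 0.875 m from the base axis. Payload 12.5 kg.
Tool frame: the origin (TCP) lies on the centre line of the jaws, within the pads' length; the fingertips stand r.finger_overhang ahead of it and the grasp point (between the pads) lies 3 mm ahead of it (r.finger_overhang is the distance from the TCP to the fingertips, in m); z points along the fingers, y is the line along which they close (so a half turn about z gives the same grasp; the last joint's range is limited). The gripper opens to 85 mm and grips with 20 to 120 N. Pads are 22 mm wide; open, the fingers measure 114 mm over their backs; the gripper's body (76 mm by 85 mm) begins 54 mm behind the grasp point. The pads swing forward as they close: fully open they stand 13 mm farther back than shut.
Start: joints at [-1.342, 0.351, 1.652, -0, 1.139, -0.085], TCP at [0.17, -0.523, 0.215] pointing down, gripper open.
Joint ranges: [-2.75, 2.75], [-0.79, 2.1], [0.01, 2.65], [-1.57, 4.71], [0.07, 3.14], [-2.87, 2.87]. Speed limits (rad/s): [2.22, 2.22, 2.79, 3.14, 3.14, 3.14].

### API

Orientations are given as a unit quaternion [x, y, z, w].
In Python, from cell import r, optics gives the robot as it stands. The module is installed in compiled form; this text tells all that it offers. Calls block until the motion is done:
- r.move_to(position, orientation): joint-space move of the TCP to a pose.
- r.move_linear(position, rot=None, vel=0.15): straight line of the TCP; rot=None keeps the orientation; vel is the mean speed in m/s.
- r.set_joints(angles): joint-space move.
- r.set_gripper(opening, squeeze=None): opening from 0.0 (shut) to 1.0 (fully open); squeeze is the grip in N (None keeps the last); returns when the fingers have stopped.
- r.sleep(seconds).
- r.inverse_kinematics(position, orientation): joint angles nearest the present ones, or None.
- optics.get_image(name): name is "scene" or "top" or "wrist"; returns a dict with "pixels" (400x640x3 uint8, red, green, blue), "depth" (400x640 float32, m along the optical axis (not along the pixel's ray), 0 where there is no reading), "fx", "fy", "cx", "cy" (pixels), "camera_from_world" (4x4, takes a point from world to camera coordinates); the wrist camera has in their place "mount" (4x4, takes a point from camera to tool coordinates, whose origin is the TCP and whose axes are the flange's). Camera axes: x right, y down, z forward; pixel columns grow to the right and rows downward; lengths in m; the calibration is good to about 2 mm. A picture is of the moment at which its call begins: read the wrist's pose just before it.
A pose or a line that the arm cannot do raises r.PlanningError and nothing moves.
- r.hand_in(): hands the job in; it is judged then, once.
Readings, each from a call of its own:
- r.current_t(): time.
- r.current_q(): joint angles.
- r.current_qvel(): joint speeds.
- r.current_effort(): joint torques, N m.
- r.current_tool_pos(): TCP position.
- r.current_ee_rot(): TCP orientation.
- r.current_contact_force(): force on the tool from outside, world axes, zero at the start.
- r.current_torque(): the same for the moment, N m.
- r.current_opening(): opening from 0.0 (shut) to 1.0 (fully open).
- r.current_finger_force(): force on a finger pad.
Only numpy, scipy, OpenCV 4.12 (cv2) and the standard library are available. Lean on these libraries where they do the work, as an engineer would, in place of code of your own. Each camera call takes 0.05 s, during which the arm holds its last target. There are 200 camera calls.

## Working session

There is one attempt and no reset: what is moved stays moved. The work goes in short steps, each a Python script; the robot and the scene stay as the last script left them, time stands still between calls to the robot, and variables do not carry over. Pictures are saved under pics/ and viewed, at most 14 in all, crops included, and the job is handed in when it is done.

```bash
mkdir -p pics; cat > h.py <<'E'
from cell import r, optics
import numpy as np, cv2
from scipy.spatial.transform import Rotation as R
def snap(name, out=None):
    p=np.array(r.current_tool_pos()); q=np.array(r.current_ee_rot())
    d=optics.get_image(name)
    if 'mount' in d:
        T=np.eye(4); T[:3,:3]=R.from_quat(q).as_matrix(); T[:3,3]=p
        d['wfc']=T@np.array(d['mount'])
    else: d['wfc']=np.linalg.inv(np.array(d['camera_from_world']))
    if out:
        cv2.imwrite('pics/'+out+'.png', d['pixels'][:,:,::-1]); np.savez('pics/'+out+'.npz',**d)
    return d
def load(out): return dict(np.load('pics/'+out+'.npz'))
def cloud(d):
    v,u=np.mgrid[0:400,0:640]; z=d['depth']
    P=np.stack([(u-d['cx'])/d['fx']*z,(v-d['cy'])/d['fy']*z,z],-1)
    return P@d['wfc'][:3,:3].T+d['wfc'][:3,3]
def ray(d,u,v,h):
    """world point where pixel ray meets plane z=h"""
    k=d['wfc'][:3,:3]@np.array([(u-d['cx'])/d['fx'],(v-d['cy'])/d['fy'],1]); o=d['wfc'][:3,3]
    return o+k*(h-o[2])/k[2]
E
python3 - <<'E'
from h import *
print(r.finger_overhang, r.current_ee_rot())
for n in ('top','scene'):
    d=snap(n,n+'0'); print(n,d['wfc'].round(3).tolist(),d['fx'],d['cx'],d['cy'])
E
```

```text
0.022 [ 9.87718868e-01  1.56240452e-01 -5.89539006e-05 -5.96444659e-04]
top [[0.008, -0.989, 0.148, 0.336], [-1.0, -0.007, 0.006, -0.043], [-0.005, -0.148, -0.989, 1.256], [0.0, 0.0, 0.0, 1.0]] 494.9115203562508 321.23849874966226 206.61841085770413
scene [[0.421, -0.42, 0.804, -0.164], [-0.907, -0.203, 0.369, -0.383], [0.009, -0.885, -0.466, 0.437], [0.0, 0.0, 0.0, 1.0]] 417.2637416192877 316.7406949457304 202.97463101964013
```

View pics/top0.png

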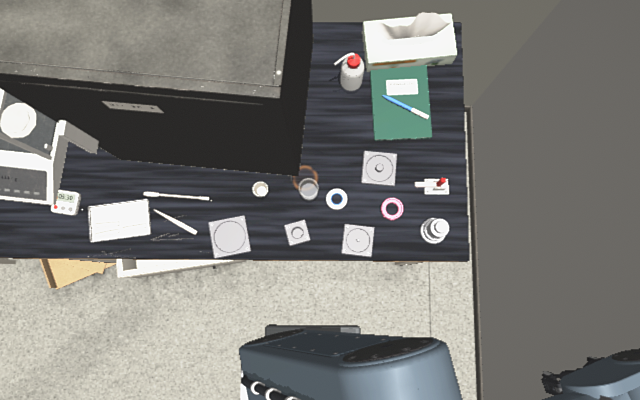

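View pics/scene0.png

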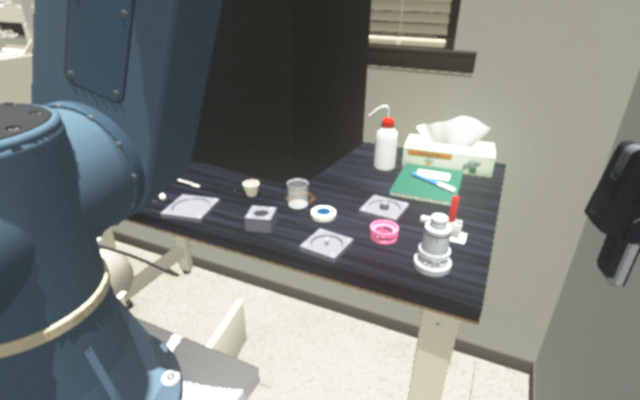

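Top view: die stack at about (434,231), pin seat (barrel) at (358,240), boss seat (ring) at (379,168), plunger seat at (297,232) and base seat at (230,236). The pink decoy is at (392,209), the beaker at (308,188) and the crucible at (260,189). Next I'll enlarge and measure.

```bash
python3 - <<'E'
from h import *
t=load('top0'); s=load('scene0')
a=cv2.resize(t['pixels'][145:260,205:455],None,fx=3.2,fy=3.2,interpolation=cv2.INTER_CUBIC)
cv2.imwrite('pics/topc.png',a[:,:,::-1])
b=cv2.resize(s['pixels'][170:280,150:480],None,fx=2.4,fy=2.4,interpolation=cv2.INTER_CUBIC)
cv2.imwrite('pics/scenec.png',b[:,:,::-1])
C=cloud(t)
for n,(u,v) in dict(stack=(434,231),barrel=(358,240),ring=(379,168),plg=(297,232),base=(230,236),beaker=(308,188),cruc=(260,189),pink=(392,209),red=(440,183)).items():
    w=C[v-14:v+15,u-14:u+15].reshape(-1,3); 
    print(n,C[v,u].round(3),'zmax',np.percentile(w[:,2],[50,98]).round(3))
E
```

```text
stack [ 0.456 -0.305  0.077] zmax [0.026 0.103]
barrel [ 0.438 -0.128  0.02 ] zmax [0.008 0.015]
ring [ 0.622 -0.181  0.023] zmax [0.007 0.021]
plg [0.458 0.026 0.006] zmax [0.005 0.033]
base [ 0.448  0.198 -0.003] zmax [0.006 0.012]
beaker [ 0.572 -0.001  0.009] zmax [0.001 0.056]
cruc [0.57  0.124 0.001] zmax [0.   0.03]
pink [ 0.521 -0.217 -0.006] zmax [0.001 0.026]
red [ 0.575 -0.324  0.07 ] zmax [0.002 0.085]
```

View pics/topc.png

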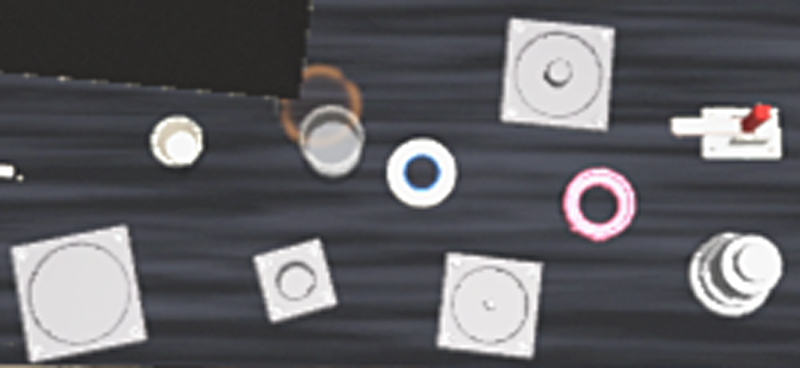

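View pics/scenec.png

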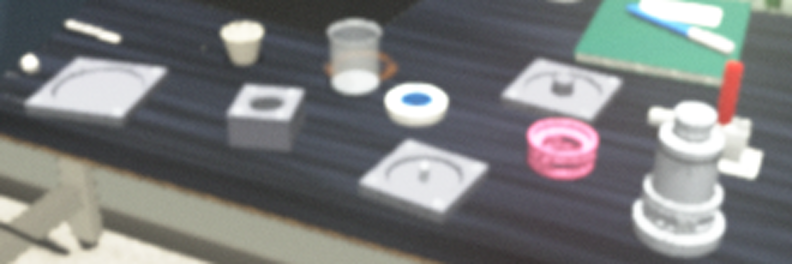

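Crops: the pin seat is at crop (489,305), the boss seat at (559,72), the stack's head at (757,258), the plunger seat's hole at (296,281) and the base seat at (80,292). Depth puts the head top at z≈0.10 and the seats at z≈0.01–0.03, both plausible. I'll refine with the wrist camera.

```bash
python3 - <<'E'
from h import *
Q=[1,0,0,0]; Qh=[0,1,0,0]
t0=r.current_t()
def go(p,q,n):
    try: r.move_to(p,q)
    except r.PlanningError as e: print(n,e); return
    r.sleep(0.15); d=snap('wrist',n); print(n,r.current_t()-t0,np.array(r.current_q()).round(2), r.current_tool_pos())
    return d
d=go([0.456,-0.305,0.28],Q,'ws1'); print(np.array(d['mount']).round(4).tolist(),d['fx'],d['cx'],d['cy'])
go([0.456,-0.305,0.24],Qh,'ws2')
go([0.53,-0.15,0.28],Q,'w3')
go([0.455,0.11,0.28],Q,'w4')
import glob
ims=[cv2.resize(cv2.imread(f'pics/{n}.png'),(400,250)) for n in('ws1','ws2','w3','w4') if glob.glob(f'pics/{n}.png')]
ims+= [ims[0]*0]*(4-len(ims))
cv2.imwrite('pics/m1.png',np.vstack([np.hstack(ims[:2]),np.hstack(ims[2:])]))
E
```

```text
ws1 1.5667 [-0.68  0.29  1.57 -0.    1.28  0.9 ] [ 0.45554551 -0.3056183   0.27981679]
[[-0.0008, -0.9492, -0.3147, 0.0805], [1.0, -0.0003, -0.0015, 0.0006], [0.0013, -0.3147, 0.9492, -0.1586], [0.0, 0.0, 0.0, 1.0]] 286.2063376731269 323.8651701907481 203.83973428987628
ws2 4.4167000000000005 [-0.67  0.32  1.63 -0.    1.19 -2.24] [ 0.45600027 -0.30502264  0.24002813]
w3 7.5167 [-0.36  0.29  1.57 -0.    1.28  1.21] [ 0.52998756 -0.15004272  0.27998668]
w4 8.7667 [ 0.14  0.13  1.77 -0.    1.24  1.71] [0.45541469 0.10919974 0.27988028]
```

View pics/m1.png

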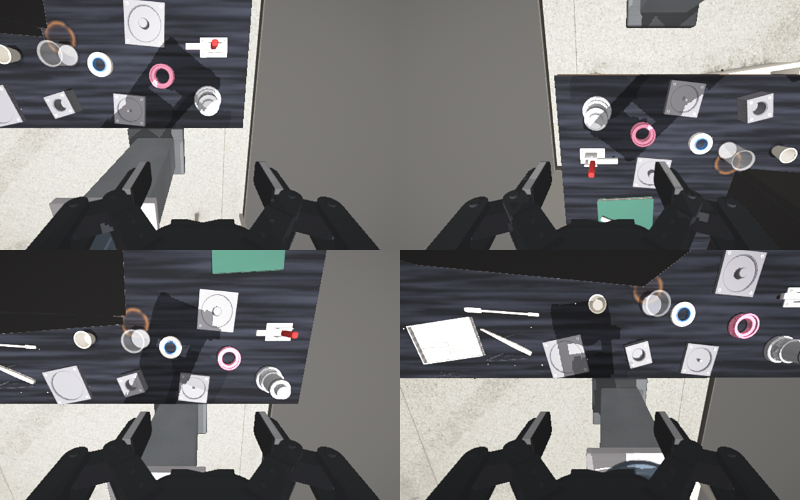

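Montage: all four seats show in each wrist view. In ws1 (top left, half scale) the stack head is at about (208,94). The fingers are only in the lower half. Next I'll rectify patches at the known heights and fit them.

```bash
cat > fit.py <<'E'
from h import *
def patch(d,c,h,half=0.06,s=0.0005):
    n=int(2*half/s); 
    w=np.array([[c[0]+half,c[1]+half],[c[0]+half,c[1]-half],[c[0]-half,c[1]-half],[c[0]-half,c[1]+half]])
    M=np.linalg.inv(d['wfc']); P=np.c_[w,np.full(4,h),np.ones(4)]@M.T
    if (P[:,2]<.02).any(): return None
    uv=np.c_[P[:,0]/P[:,2]*d['fx']+d['cx'],P[:,1]/P[:,2]*d['fy']+d['cy']].astype(np.float32)
    if uv.min()<-20 or uv[:,0].max()>660 or uv[:,1].max()>420: return None
    H=cv2.getPerspectiveTransform(uv,np.float32([[0,0],[n,0],[n,n],[0,n]]))
    return cv2.warpPerspective(d['pixels'][:,:,::-1],H,(n,n),flags=cv2.INTER_CUBIC)
def p2w(c,u,v,half=0.06,s=0.0005): return np.array([c[0]+half-v*s,c[1]+half-u*s])
E
python3 - <<'E'
from fit import *
ob=dict(head=((.445,-.298),.100),barrel=((.438,-.128),.011),ring=((.622,-.181),.010),plg=((.455,.026),.030),base=((.448,.198),.010))
rows=[]
for k,(c,h) in ob.items():
    row=[]
    for n in('top0','ws1','ws2','w3','w4'):
        im=patch(load(n),c,h); 
        if im is None: row.append(np.zeros((120,160,3),np.uint8)); continue
        g=cv2.cvtColor(im,cv2.COLOR_BGR2GRAY)
        if k!='head':
            m=((g>110)&(im.max(2)-im.min(2)<40)).astype(np.uint8); m=cv2.morphologyEx(m,cv2.MORPH_OPEN,np.ones((7,7)))
            cs=max(cv2.findContours(m,0,2)[0],key=cv2.contourArea); (u,v),wh,a=cv2.minAreaRect(cs)
            print(k,n,p2w(c,u,v).round(4),np.array(wh)*.5,round(a,1))
            cv2.circle(im,(int(u),int(v)),3,(0,0,255),-1)
        else:
            cc=cv2.HoughCircles(cv2.GaussianBlur(g,(5,5),1),cv2.HOUGH_GRADIENT,1.5,20,param1=80,param2=18,minRadius=26,maxRadius=31)
            if cc is not None:
                for u,v,rr in cc[0][:2]:print(k,n,p2w(c,u,v).round(4),rr*.5); cv2.circle(im,(int(u),int(v)),int(rr),(0,0,255),1)
        row.append(cv2.resize(im,(160,120)))
    rows.append(np.hstack(row))
cv2.imwrite('pics/m2.png',np.vstack(rows))
E
```

```text
head top0 [ 0.4671 -0.3186] 15.025
head top0 [ 0.4446 -0.3089] 15.025
head ws1 [ 0.4844 -0.3126] 15.025
head ws1 [ 0.4626 -0.3194] 15.025
head ws2 [ 0.4619 -0.3179] 14.2
head ws2 [ 0.4356 -0.3089] 15.025
head w3 [ 0.4649 -0.3164] 14.2
head w3 [ 0.4896 -0.2864] 15.025
barrel top0 [ 0.4392 -0.1271] [77.79901123 76.97077179] 6.3
barrel ws1 [ 0.4396 -0.1263] [75.36952972 74.81736755] 6.3
barrel ws2 [ 0.4395 -0.1266] [75.36952209 75.03823853] 6.3
barrel w3 [ 0.4388 -0.1272] [76.18530273 76.52361298] 6.6
barrel w4 [ 0.4387 -0.1267] [75.95485687 75.86714935] 6.3
ring top0 [ 0.6257 -0.1824] [87.39997864 87.33126831] 4.9
ring ws1 [ 0.6252 -0.1824] [86.1571579  86.00240326] 5.0
ring ws2 [ 0.6263 -0.172 ] [107.68061066  87.1060791 ] 5.0
ring w3 [ 0.6251 -0.1825] [86.34807587 86.58631134] 5.0
ring w4 [ 0.625 -0.182] [85.45031738 85.2613678 ] 4.9
plg top0 [0.4556 0.0251] [55.26846313 55.42905045] 74.5
plg ws1 [0.4554 0.0257] [53.8453331  54.60081482] 74.1
plg ws2 [0.4555 0.0256] [54.18873596 54.12005234] 74.1
plg w3 [0.4559 0.0257] [52.88932037 54.71921539] 74.0
plg w4 [0.4552 0.0253] [54.18873596 54.12005615] 74.1
base top0 [0.4462 0.1975] [95.11295319 95.57649994] 78.5
base w3 [0.4442 0.1982] [111.5 119.5] 90.0
base w4 [0.4438 0.1982] [110.5 119.5] 90.0
```

View pics/m2.png

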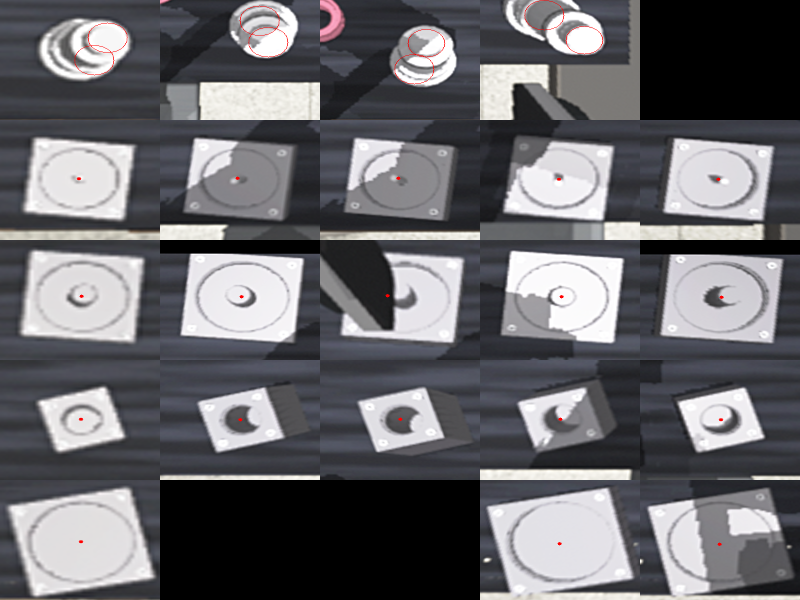

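Seats agree across views to within 1 mm: barrel (.439,-.127), ring (.625,-.182), plunger (.4555,.0255), base (.446,.1975). Their fitted sizes are right too, which confirms the heights. The head circles are scattered around (.463,-.318), so I'll take two closer opposed views.

```bash
python3 - <<'E'
from fit import *
t0=r.current_t()
r.move_to([.463,-.318,.17],[1,0,0,0]); r.sleep(.2); a=snap('wrist','c1')
r.move_to([.463,-.318,.17],[0,1,0,0]); r.sleep(.2); b=snap('wrist','c2')
print(r.current_t()-t0,r.current_t())
c=(.463,-.318); P=[]
for d in(a,b):
    im=patch(d,c,.100,half=.04,s=.0002)
    for rr in (70,): cv2.circle(im,(200,200),rr,(0,0,255),1); cv2.line(im,(200,190),(200,210),(0,0,255),1); cv2.line(im,(190,200),(210,200),(0,0,255),1)
    P.append(im)
cv2.imwrite('pics/m3.png',np.hstack(P))
E
```

```text
4.775 13.6417
```

View pics/m3.png

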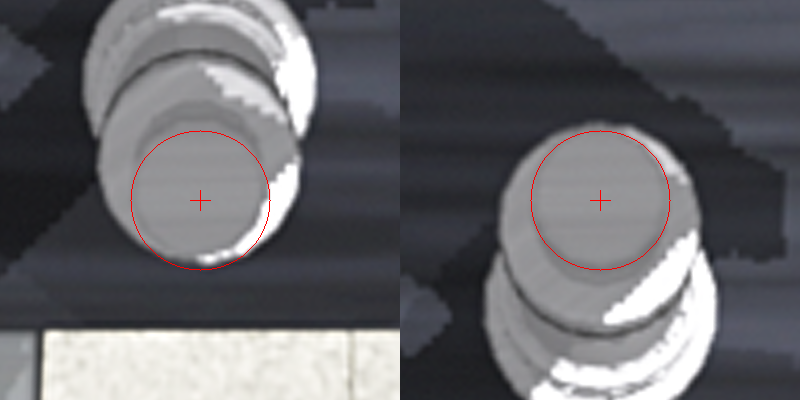

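The barrel rim spans u 98–300 on the left and 499–700 on the right, so y=-.318. The head's edges (v 262 left, v 131 right) give x≈.4646 and .4628, mean .4637. Opposed parallax cancels, so z=.100 holds. I'll check from depth where the fingertips are before grasping.

```bash
python3 - <<'E'
from h import *
def tips(d):
    v,u=np.mgrid[0:400,0:640]; z=d['depth']; P=np.stack([(u-d['cx'])/d['fx']*z,(v-d['cy'])/d['fy']*z,z],-1)
    T=P@d['mount'][:3,:3].T+d['mount'][:3,3]
    m=(z>0)&(abs(T[...,0])<.02)&(abs(T[...,1])<.075)&(T[...,2]<.05)&(T[...,2]>-.06)&(abs(T[...,1])>.02)
    q=T[m]; 
    for s in(1,-1):
        w=q[q[:,1]*s>0]; print(len(w),'zmax',np.percentile(w[:,2],[50,95,99.5]).round(4),'y inner',np.percentile(w[:,1]*s,[1,99]).round(4),'x',np.percentile(w[:,0],[1,99]).round(4))
tips(load('w4')); tips(load('c2'))
print(r.finger_overhang,r.current_opening(),r.current_contact_force())
E
```

```text
1791 zmax [-0.048  -0.0327 -0.0295] y inner [0.0426 0.0564] x [-0.0108  0.0114]
1776 zmax [-0.048  -0.033  -0.0295] y inner [0.042  0.0559] x [-0.0108  0.0114]
1775 zmax [-0.048  -0.0328 -0.0294] y inner [0.0415 0.0554] x [-0.01    0.0121]
1778 zmax [-0.048  -0.0327 -0.0297] y inner [0.043  0.0567] x [-0.0099  0.0121]
0.022 0.9978202048421919 [ 0.45946166 -0.3307644  -0.50224377]
```

```bash
python3 - <<'E'
from h import *
out=[]
for n,o in(('o',1.),('s',0.)):
    r.set_gripper(o); 
    w=snap('wrist','w_'+n); s=snap('scene','s_'+n); out+= [cv2.resize(w['pixels'],(400,250)),cv2.resize(s['pixels'][80:330,240:640],(400,250))]
    C=cloud(s); m=(abs(C[...,0]-.463)<.07)&(abs(C[...,1]+.318)<.07)&(C[...,2]>.107)
    print(n,r.current_opening(),r.current_tool_pos(),np.sort(C[m][:,2])[[0,5,20,60,200]].round(4))
cv2.imwrite('pics/m4.png',np.vstack([np.hstack(out[:2]),np.hstack(out[2:])])[:,:,::-1])
print(r.current_t())
E
```

```text
o 0.9996841798312622 [ 0.46299034 -0.31800025  0.16999582] [0.1984 0.1999 0.2019 0.2068 0.2176]
s -0.002517722639502925 [ 0.4630002  -0.31798546  0.16999136] [0.1854 0.1865 0.1901 0.1947 0.2062]
14.825
```

View pics/m4.png

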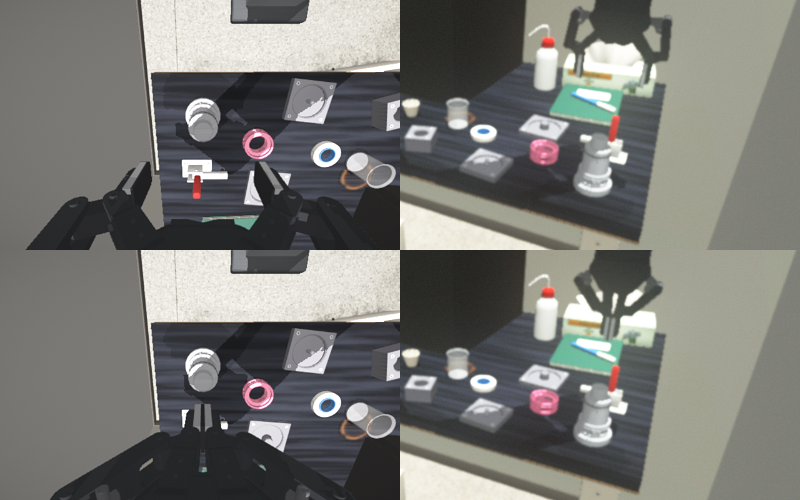

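Scene depth and wrist depth agree that the real fingertips are *behind* the reported TCP: about 28 mm when open and about 15 mm when shut. The text says 22 mm ahead. I'll trust the measurement and verify it by descending with the jaws open around the head.

```bash
python3 - <<'E'
from h import *
for n in 'os':
    d=load('w_'+n); v,u=np.mgrid[0:400,0:640]; z=d['depth']; P=np.stack([(u-d['cx'])/d['fx']*z,(v-d['cy'])/d['fy']*z,z],-1)
    T=P@d['mount'][:3,:3].T+d['mount'][:3,3]; m=(z>0)&(z<.2)&(abs(T[...,1])<.06); q=T[m]; i=np.argsort(-q[:,2])[:30]; print(n,q[i[::6]].round(4).tolist())
r.set_gripper(1.)
r.move_to([.4637,-.318,.15],[0,1,0,0]); r.move_linear([.4637,-.318,.09],vel=.08)
print(r.current_t(),r.current_contact_force())
s=snap('scene','s2'); C=cloud(s); m=(abs(C[...,0]-.463)<.03)&(abs(C[...,1]+.318)<.07)&(abs(C[...,1]+.318)>.03)&(C[...,2]>.05); print(np.sort(C[m][:,2])[[0,5,20,60]].round(4))
cv2.imwrite('pics/m5.png',cv2.resize(s['pixels'][120:290,350:520],None,fx=3.5,fy=3.5)[:,:,::-1])
E
```

```text
o [[0.0056, 0.0425, -0.0278], [-0.0054, -0.0435, -0.0291], [-0.0029, -0.0437, -0.0293], [-0.0053, 0.0424, -0.0295], [-0.0004, 0.042, -0.0297]]
s [[0.0103, 0.0045, -0.0177], [0.0112, -0.0047, -0.0196], [0.0114, 0.0028, -0.02], [0.011, -0.0047, -0.0204], [0.0111, 0.0054, -0.0206]]
16.7583 [ 0.2290245  -0.20744477 -0.00312011]
[0.1194 0.1209 0.1233 0.1285]
```

View pics/m5.png

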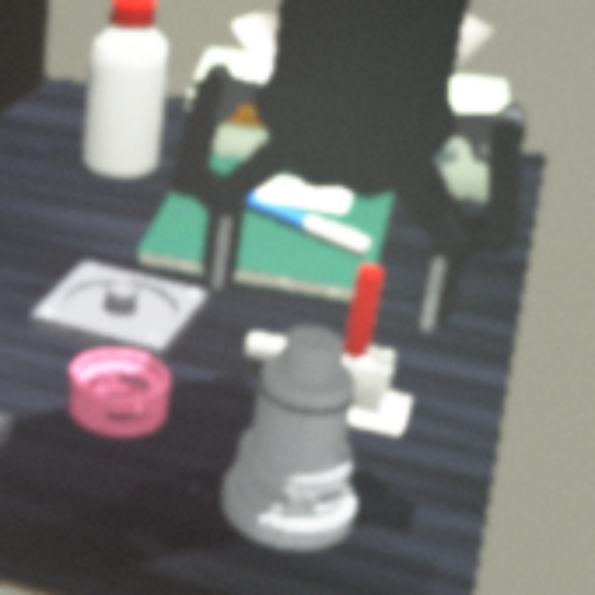

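Confirmed: with the TCP at .090 and jaws open, the tips are at .119, above the head top, with head and stack centred between them. From here I use tip = TCP + .029 open and + .017 shut. Taking the plunger now.

```bash
cat >> fit.py <<'E'
QH=[0,1,0,0]
F=lambda: np.array(r.current_contact_force())
def grasp(x,y,z,sq,lift):
    r.move_linear([x,y,z],vel=.1); r.set_gripper(0.,sq); r.sleep(.1)
    print('grip',round(r.current_opening()*85,1),'mm',r.current_finger_force(),F().round(1))
    r.move_linear([x,y,z+.012],vel=.05); print('lift F',F().round(1))
    r.move_linear([x,y,z+lift],vel=.12); print('up F',F().round(1),round(r.current_opening()*85,1))
def place(x,y,zc,zt,op=1.):
    """zc carry height, zt expected TCP height at seating"""
    r.move_to([x,y,zc],QH); r.move_linear([x,y,zt+.004],vel=.12); r.sleep(.1); f0=F()[2]
    z=zt+.003
    while z>zt-.003:
        r.move_linear([x,y,z],vel=.02); f=F()[2]
        if f-f0>2: break
        z-=.001
    print('seat z-zt',round(z-zt,4),'dF',round(f-f0,2),F().round(1))
    r.set_gripper(op); r.sleep(.1); print('open',round(r.current_opening()*85,1))
def check(): print('t',round(r.current_t(),1))
E
python3 - <<'E'
from fit import *
grasp(.4637,-.318,.066,40,.085)
place(.4555,.0255,.155,.044)
r.move_linear([.4555,.0255,.13],vel=.2); check()
r.move_to([.4637,-.318,.15],QH); r.sleep(.2); d=snap('wrist','c3'); check()
c=(.4637,-.318); P=[]
for h,R_ in((.082,110),(.038,135)):
    im=patch(d,c,h,half=.04,s=.0002); cv2.circle(im,(200,200),R_,(0,0,255),1); P.append(im)
cv2.imwrite('pics/m6.png',np.hstack(P))
t=snap('top','t6'); s=snap('scene','s6')
w=cv2.resize(patch(t,(.4555,.0255),.03),(400,400)); s=cv2.resize(s['pixels'][150:250,200:300],(400,400))[:,:,::-1]
cv2.imwrite('pics/m6.png',np.vstack([np.hstack(P)[60:360],cv2.resize(np.hstack([w,s]),(600,300)) if 0 else np.hstack([w,s])[50:350]]))
E
```

```text
grip 25.5 mm 39.200331617030315 [-0.8  3.4  5.8]
lift F [-0.3  0.6 -2.4]
up F [-0.7  0.7 -1.9] 25.5
seat z-zt 0.0 dF 6.1 [-1.2  0.6  4.6]
open 84.8
t 23.7
t 25.3
```

View pics/m6.png

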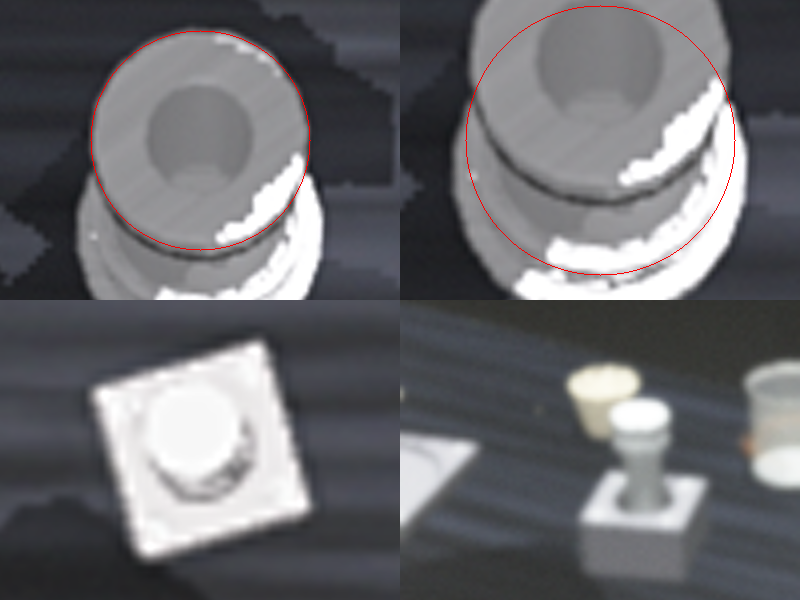

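Plunger is upright in its seat: the head is over the hole at (200,435) lower left, and the rod is down in the block lower right. The barrel rim coincides with the predicted circle (centre 200,140), so it has not moved. Barrel next.

```bash
python3 - <<'E'
from fit import *
r.move_linear([.4637,-.318,.09],vel=.15)
grasp(.4637,-.318,.030,50,.065)
place(.4391,-.1268,.095,.004)
r.move_linear([.4391,-.1268,.09],vel=.2); check()
r.move_to([.4637,-.318,.12],QH); r.sleep(.2); d=snap('wrist','c4'); check()
c=(.4637,-.318); P=[]
for h,R_ in((.038,135),(.014,160)):
    im=patch(d,c,h,half=.04,s=.0002); cv2.circle(im,(200,200),R_,(0,0,255),1); P.append(im)
t=snap('top','t7'); s=snap('scene','s7')
w=cv2.resize(patch(t,(.4391,-.1268),.011),(400,400)); s=cv2.resize(s['pixels'][185:285,275:375],(400,400))[:,:,::-1]
cv2.imwrite('pics/m7.png',np.vstack([np.hstack(P)[20:380][::1],np.hstack([w,s])[80:320]]))
E
```

```text
grip 41.9 mm 50.49920991528779 [-1.2  2.3  5.5]
lift F [-0.2 -0.3 -5.4]
up F [-1.2 -0.3 -6.8] 42.2
seat z-zt 0.0 dF 13.42 [-3.5  1.2  8. ]
open 85.2
t 32.2
t 33.2
```

View pics/m7.png

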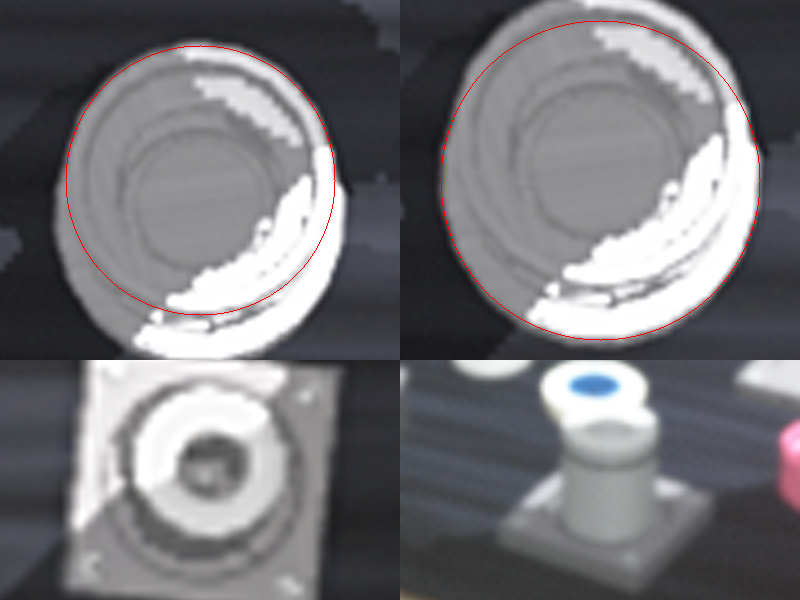

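Barrel stands in its recess with the bore over the pin (lower left (210,465)). The ring top fits at about +0.7 mm in x (.4643), and the base still fits its circle exactly. Ring next, carried high to clear the red toggle.

```bash
python3 - <<'E'
from fit import *
r.move_linear([.4643,-.318,.05],vel=.15)
grasp(.4643,-.318,-.0015,35,.1215)
place(.6251,-.1823,.12,-.0095)
r.move_linear([.6251,-.1823,.12],vel=.25); check()
r.move_to([.4637,-.318,.12],QH); r.sleep(.2); d=snap('wrist','c5'); check()
c=(.4637,-.318); P=[]
for h,R_ in((.014,160),(.022,70)):
    im=patch(d,c,h,half=.04,s=.0002); cv2.circle(im,(200,200),R_,(0,0,255),1); P.append(im)
t=snap('top','t8'); s=snap('scene','s8')
w=cv2.resize(patch(t,(.6251,-.1823),.010),(400,400)); s=cv2.resize(s['pixels'][155:255,335:435],(400,400))[:,:,::-1]
cv2.imwrite('pics/m8.png',np.vstack([np.hstack(P)[20:380][::1],np.hstack([w,s])[80:320]]))
E
```

```text
grip 51.7 mm 35.85459917841945 [-1.4  1.6  6.5]
lift F [ 1.  -0.6 -2.3]
up F [ 0.1 -0.4 -2.4] 52.0
seat z-zt -0.0 dF 10.15 [-4.3  1.2  8.1]
open 85.2
t 40.9
t 42.0
```

View pics/m8.png

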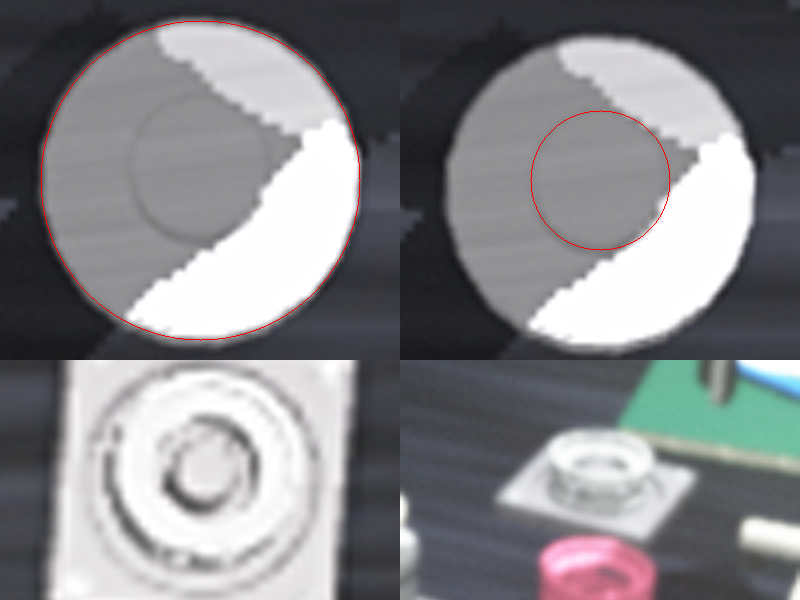

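Ring lies flat in its seat round the boss (lower left (205,465)). The base fits the circle exactly, so it is still at (.4637,-.318). Next I'll measure the tip offset at the flange opening, then take the base by the flange.

```bash
python3 - <<'E'
from fit import *
r.set_gripper(.74); d=snap('wrist')
v,u=np.mgrid[0:400,0:640]; z=d['depth']; M=np.array(d['mount']); P=np.stack([(u-d['cx'])/d['fx']*z,(v-d['cy'])/d['fy']*z,z],-1)
T=P@M[:3,:3].T+M[:3,3]; q=T[(z>0)&(z<.2)&(abs(T[...,1])<.06)]; off=-np.sort(q[:,2])[-8]
print('off',off.round(4)); off=float(np.clip(off,.0235,.0275))
r.set_gripper(1.)
zt=.0075-off
r.move_linear([.4637,-.318,.04],vel=.15)
grasp(.4637,-.318,zt,60,.14)
place(.446,.1975,.12,zt+.006)
r.move_linear([.446,.1975,.14],vel=.2); check()
r.move_to([.45,-.05,.30],QH); check(); r.sleep(.2)
t=snap('top','t9'); s=snap('scene','s9'); w=snap('wrist')
b=cv2.resize(patch(t,(.446,.1975),.010),(300,300)); s1=cv2.resize(s['pixels'][150:290,140:480],(800,300))[:,:,::-1]
w1=cv2.resize(w['pixels'][:,:,::-1],(500,300))
cv2.imwrite('pics/m9.png',np.vstack([np.hstack([b,w1]),s1]))
E
```

```text
off 0.0218
grip 60.4 mm 62.21312772016972 [-3.   3.3 12.9]
lift F [ 0.7  0.4 -3.6]
up F [ 0.   0.1 -4. ] 60.9
seat z-zt 0.001 dF 8.99 [-2.5 -1.4  6.4]
open 85.0
t 51.6
t 52.8
```

View pics/m9.png

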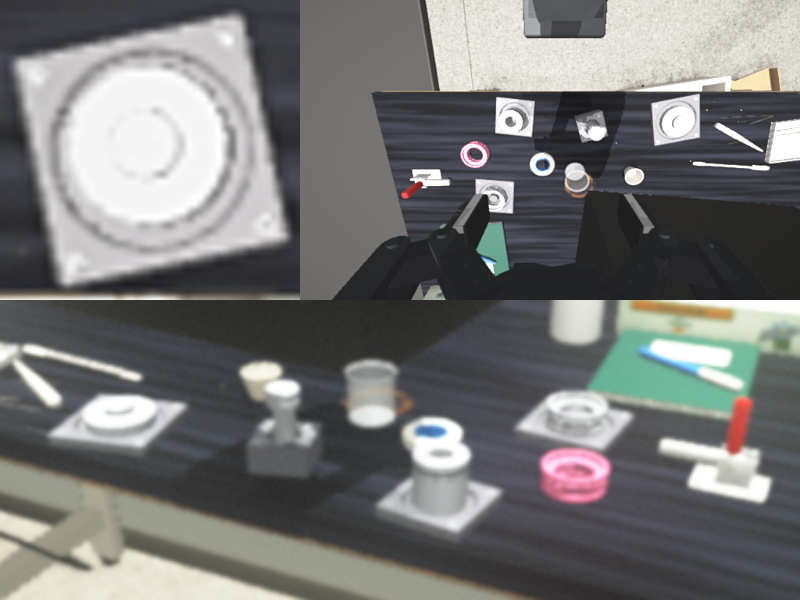

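All four pieces are in their seats, and the crucible, beaker and pink ring are where they were. A numeric check of the base's seating before handing in:

```bash
python3 - <<'E'
from fit import *
r.move_to([.446,.1975,.22],QH); r.sleep(.2); d=snap('wrist'); C=cloud(d)
rr=np.hypot(C[...,0]-.446,C[...,1]-.1975)
for a,b in((0,.010),(.018,.029),(.0405,.0435)):
    w=C[(rr>a)&(rr<b)&(C[...,2]<.06)]; A=np.c_[w[:,:2]-[.446,.1975],np.ones(len(w))]; print(len(w),np.median(w[:,2]).round(4),np.linalg.lstsq(A,w[:,2],rcond=None)[0].round(4))
im=patch(d,(.446,.1975),.020); g=cv2.cvtColor(im,cv2.COLOR_BGR2GRAY)
cc=cv2.HoughCircles(g,cv2.HOUGH_GRADIENT,1.5,20,param1=80,param2=18,minRadius=60,maxRadius=68)
print([ (p2w((.446,.1975),u,v).round(4),q*.5) for u,v,q in cc[0][:2]] if cc is not None else None); check()
E
```

```text
198 0.0278 [ 0.0204 -0.0105  0.0279]
985 0.0199 [1.0059 0.0279 0.0079]
467 0.0098 [ 1.1335 -0.0395 -0.0186]
[(array([0.4456, 0.1971], dtype=float32), np.float32(31.875)), (array([0.4329, 0.1851], dtype=float32), np.float32(33.525))]
t 54.4
```

The base is flat and fully down: spigot .0278, flange .0199, rim .0098, centre within 0.6 mm of its seat.

```bash
python3 -c "
from h import *
print(r.hand_in())"
```

```text
the job is handed in; nothing more can be done
None
```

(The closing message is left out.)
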